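# Stand the reagent bottles in their colour-matched drip dishes

### The job

Set up the gel bench: one after another, stand each amber bottle with a coloured cap (red, yellow, green, blue) upright and flat in the drip dish of its own colour. Leave the two black-capped bottles and the dishes where they are. The bottles are glass: set them down gently, do not drop them or knock any over.

Things in the scene. Friction and masses are not known exactly. Their poses are not given: they have to be found in the camera images.
- bottle_red: Upright amber-brown glass reagent bottle, 88 mm tall, about 0.12 kg: body 44 mm in diameter from 0 to 58 mm height with a white paper band, sloping shoulder to 67 mm, red screw cap 32 mm in diameter from 66 to 88 mm. Origin: centre of its underside; z up along the bottle.
- bottle_yellow: Upright amber-brown glass reagent bottle, 88 mm tall, about 0.12 kg: body 44 mm in diameter from 0 to 58 mm height with a white paper band, sloping shoulder to 67 mm, yellow screw cap 32 mm in diameter from 66 to 88 mm. Origin: centre of its underside; z up along the bottle.
- bottle_green: Upright amber-brown glass reagent bottle, 88 mm tall, about 0.12 kg: body 44 mm in diameter from 0 to 58 mm height with a white paper band, sloping shoulder to 67 mm, green screw cap 32 mm in diameter from 66 to 88 mm. Origin: centre of its underside; z up along the bottle.
- bottle_blue: Upright amber-brown glass reagent bottle, 88 mm tall, about 0.12 kg: body 44 mm in diameter from 0 to 58 mm height with a white paper band, sloping shoulder to 67 mm, blue screw cap 32 mm in diameter from 66 to 88 mm. Origin: centre of its underside; z up along the bottle.
- bottle_black_a: Upright amber-brown glass reagent bottle, 88 mm tall, about 0.12 kg: body 44 mm in diameter from 0 to 58 mm height with a white paper band, sloping shoulder to 67 mm, black screw cap 32 mm in diameter from 66 to 88 mm. Origin: centre of its underside; z up along the bottle. Not part of the job.
- bottle_black_b: Upright amber-brown glass reagent bottle, 88 mm tall, about 0.12 kg: body 44 mm in diameter from 0 to 58 mm height with a white paper band, sloping shoulder to 67 mm, black screw cap 32 mm in diameter from 66 to 88 mm. Origin: centre of its underside; z up along the bottle. Not part of the job.
- dish_red: Round shallow red drip dish, loose on the bench, 0.3 kg: 80 mm outer diameter at the rim, 12 mm high, wall and floor 4 mm thick, open inside to 68 mm diameter at the floor. Origin: centre of its underside; z up.
- dish_yellow: Round shallow yellow drip dish, loose on the bench, 0.3 kg: 80 mm outer diameter at the rim, 12 mm high, wall and floor 4 mm thick, open inside to 68 mm diameter at the floor. Origin: centre of its underside; z up.
- dish_green: Round shallow green drip dish, loose on the bench, 0.3 kg: 80 mm outer diameter at the rim, 12 mm high, wall and floor 4 mm thick, open inside to 68 mm diameter at the floor. Origin: centre of its underside; z up.
- dish_blue: Round shallow blue drip dish, loose on the bench, 0.3 kg: 80 mm outer diameter at the rim, 12 mm high, wall and floor 4 mm thick, open inside to 68 mm diameter at the floor. Origin: centre of its underside; z up.
Mind the look-alikes: they are no part of the job. Leave any purple look-alike of the bottle_yellow alone.

How it is judged:
At the end, for the whole second after the job is handed in: Each coloured-cap bottle stands released and at rest on the floor of its colour's dish (0-8 mm above the dish's underside), within 16 mm of its centre and 0.1 rad of upright; dishes and black-capped bottles within 30 mm of their start, black ones upright, at rest (horizontal distance between bottle_red and dish_red below 0.016 m and z of bottle_red in the frame of dish_red between 0 and 0.008 m and angle between each of bottle_red, bottle_yellow, bottle_green, bottle_blue, bottle_black_a, bottle_black_b's own z axis and vertical below 0.1 rad and linear speed of each of bottle_red, bottle_yellow, bottle_green, bottle_blue, bottle_black_a, bottle_black_b below 0.02 m/s and distance of each of dish_red, dish_yellow, dish_green, dish_blue, bottle_black_a, bottle_black_b from where it was at the start of the episode below 0.03 m and contact force between each of bottle_red, bottle_yellow, bottle_green, bottle_blue and the fingers below 0.05 N and horizontal distance between bottle_yellow and dish_yellow below 0.016 m and z of bottle_yellow in the frame of dish_yellow between 0 and 0.008 m and horizontal distance between bottle_green and dish_green below 0.016 m and z of bottle_green in the frame of dish_green between 0 and 0.008 m and horizontal distance between bottle_blue and dish_blue below 0.016 m and z of bottle_blue in the frame of dish_blue between 0 and 0.008 m); the robot touches nothing.
It fails at once if a bottle is knocked over (leans more than 0.6 rad) (angle between any of bottle_red, bottle_yellow, bottle_green, bottle_blue, bottle_black_a, bottle_black_b's own z axis and vertical above 0.6 rad).
It fails at once if a bottle is dropped (moves faster than 0.7 m/s, about a 25 mm fall, while the fingers do not touch it) ((linear speed of bottle_red above 0.7 m/s and contact force between bottle_red and the fingers below 0.05 N) or (linear speed of bottle_yellow above 0.7 m/s and contact force between bottle_yellow and the fingers below 0.05 N) or (linear speed of bottle_green above 0.7 m/s and contact force between bottle_green and the fingers below 0.05 N) or (linear speed of bottle_blue above 0.7 m/s and contact force between bottle_blue and the fingers below 0.05 N) or (linear speed of bottle_black_a above 0.7 m/s and contact force between bottle_black_a and the fingers below 0.05 N) or (linear speed of bottle_black_b above 0.7 m/s and contact force between bottle_black_b and the fingers below 0.05 N)).
It fails at once if a black-capped bottle is moved more than 30 mm (distance of any of bottle_black_a, bottle_black_b from where it was at the start of the episode above 0.03 m).
It fails at once if a dish is moved more than 30 mm (distance of any of dish_red, dish_yellow, dish_green, dish_blue from where it was at the start of the episode above 0.03 m).
It also fails if it takes over 109 s, if anything falls off the work surface, if the arm or the gripper's body presses on something with over 40 N, if the wrist force passes 120 N, or if a joint passes its speed limit or range.

### The arm

A 6-joint arm with a two-finger parallel gripper is mounted at the origin on the work surface. World frame = base frame: x ahead of the robot, y to its left, z up, the work surface at z = 0. Lengths are in m, angles in rad, forces in N, time in s.
With the tool pointing down it reaches from about 0.2 to 0.875 m from the base axis. Payload 3.4 kg.
Tool frame: the origin (TCP) lies between the finger pads; the fingertips stand 25 mm ahead of it and the grasp point (between the pads) lies 6 mm ahead of it; z points along the fingers, y is the direction in which the jaws open and shut (so a half turn about z gives the same grasp; the last joint's range is limited). The gripper opens to 94 mm and grips with 3 to 60 N. Pads are 16 mm wide; open, the fingers measure 119 mm over their backs; the gripper's body (75 mm by 177 mm) begins 78 mm behind the grasp point.
Start: joints at [1.093, 0.276, 1.505, -0, 1.361, -0.121], TCP at [0.201, 0.539, 0.23] pointing down, gripper open.
Joint ranges: [-2.89, 2.89], [-0.75, 2.08], [0.22, 2.7], [-1.18, 4.32], [0.11, 2.71], [-2.7, 2.7]. Speed limits (rad/s): [2.57, 2.57, 3.14, 3.14, 3.14, 3.14].

### API

Orientations are given as a unit quaternion [x, y, z, w].
In Python, from plant import env gives the robot as it stands. The module is installed in compiled form; this text tells all that it offers.
- The arm moves only by the tool send_rows, never from a script. Its argument "increments" is a list that holds one entry, the list of rows, each a list of 5 numbers: the shift along the world's x, y, z in mm, then the turn about the world's z in rad, then the gripper's target within -1 to 1 (shut at 1, half-way at 0, fully open at -1). A call has 1 to 10 rows; each row shifts and turns the commanded pose from where the row before left it; what a row does not reach is not made up. A row lasts 1/8 s, in which the tool goes at most 62.5 mm and 10.7 degrees, less where a joint would pass 70% of its speed; a pose out of reach is approached as far as the arm can. A call is refused whole if a number of a shift passes 62.5 or a number of a turn 0.188, either way. A call with a gripper value outside its range is refused whole. The fingers move at their own pace and stop on an object; "newtons" is the grip in N (left out, the last holds). Time passes only in rows, so rows that do not move let the fingers close. It gives the time, the measured TCP pose, the force and the opening at its end, in the units of the state.
- env.observe(): the state, without advancing time (a new reading comes with each control period).
- env.get_image(name): name is "side" or "top"; returns a dict with "image" (480x640x3 uint8, blue, green, red), "vfov" (degrees; the focal length in pixels is half the picture's height over the tangent of half this angle, whatever the lens; pixels are square), "cx", "cy" (the principal point, pixels), "pose" (4x4, takes a point from camera to world coordinates). Camera axes: x right, y down, z forward; pixel columns grow to the right and rows downward; lengths in m; the calibration is good to about 2 mm. A picture is of the moment at which its call begins. There is no depth.
- env.sign_off(): hands the job in, once; it reports no verdict.
The state is a dict: "clock": time; "joints": joint angles; "qvel": joint speeds; "tau": joint torques, N m; "tool_pos": TCP position; "eef_rot": TCP orientation; "wrist_force": force on the tool from outside, world axes, zero at the start; "moment": the same for the moment, N m; "width": finger opening in m.
Only numpy, scipy, OpenCV 4.12 (cv2) and the standard library are available. Lean on these libraries where they do the work, as an engineer would, in place of code of your own. Each camera call takes 0.05 s, during which the arm holds its last target.

## Working session

There is one attempt and no reset: what is moved stays moved. The work goes in short steps, Python scripts to look and compute and a tool call to move; the robot and the scene stay as the last step left them, time stands still between calls to the robot, and variables do not carry over. Pictures are saved under pics/ and viewed, and the job is handed in when it is done.

Besides the shell and the picture viewer there is one more tool, called after "Call:" as name([rows], argument=value, ...), one row to a line, values as JSON. send_rows: Moves the arm, as the interface text tells. Its arguments: {"type":"object","properties":{"increments":{"type":"array"},"newtons":{"type":"number"}},"required":["increments"]}

```bash
mkdir -p pics; python3 - <<'E'
from plant import env
import cv2,numpy as np
s=env.observe();print({k:np.round(v,3).tolist() for k,v in s.items()})
for n in("top","side"):
    d=env.get_image(n);cv2.imwrite(f"pics/{n}0.png",d["image"]);print(n,d["vfov"],d["cx"],d["cy"],np.round(d["pose"],4).tolist(),[k for k in d])
E
```

```text
{'clock': 0.0, 'joints': [1.093, 0.277, 1.506, -0.0, 1.361, -0.121], 'qvel': [-0.001, -0.001, 0.001, -0.001, 0.002, -0.001], 'tau': [0.001, -40.46, -23.723, 0.07, 0.035, -0.0], 'tool_pos': [0.201, 0.538, 0.23], 'eef_rot': [0.177, 0.984, -0.001, -0.0], 'wrist_force': [0.754, -0.578, 0.075], 'moment': [0.005, 0.0, -0.054], 'width': 0.094}
top 50.627037260668025 313.34313678860383 239.84604952426065 [[-0.0983, -0.9735, 0.2064, 0.319], [-0.9951, 0.0951, -0.0255, 0.0078], [0.0052, -0.2079, -0.9781, 1.0652], [0.0, 0.0, 0.0, 1.0]] ['image', 'vfov', 'cx', 'cy', 'pose']
side 54.68959639262514 333.3453500430031 239.77888532142734 [[0.9995, -0.0289, 0.0113, 0.5141], [-0.0289, -0.7342, 0.6783, -0.6459], [-0.0113, -0.6783, -0.7347, 0.7462], [0.0, 0.0, 0.0, 1.0]] ['image', 'vfov', 'cx', 'cy', 'pose']
```

View pics/top0.png

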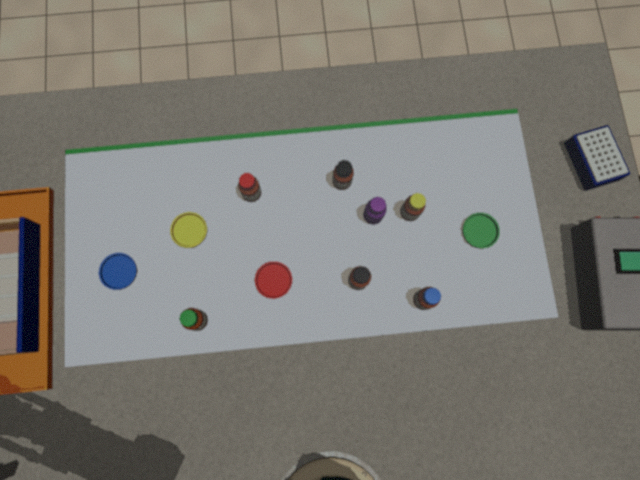

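View pics/side0.png

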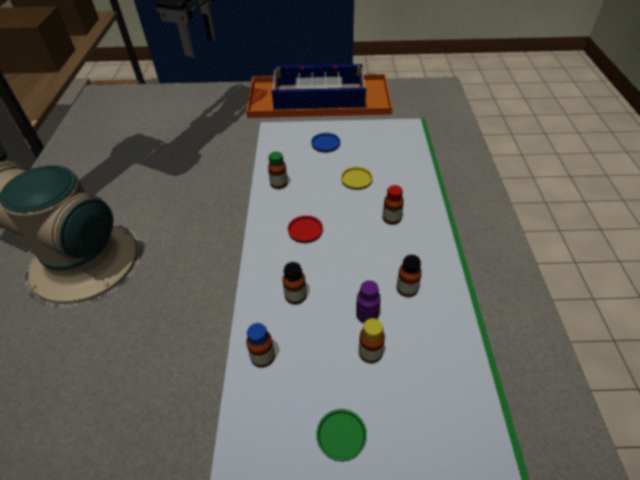

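```bash
cat > h.py <<'E'
import numpy as np,cv2
from scipy.optimize import least_squares
def proj(d,P):
    T=np.array(d["pose"]);P=np.atleast_2d(P);c=(P-T[:3,3])@T[:3,:3]
    f=240/np.tan(np.radians(d["vfov"])/2)
    return np.c_[d["cx"]+f*c[:,0]/c[:,2],d["cy"]+f*c[:,1]/c[:,2]]
def ray(d,px,z):
    T=np.array(d["pose"]);f=240/np.tan(np.radians(d["vfov"])/2)
    v=T[:3,:3]@np.array([(px[0]-d["cx"])/f,(px[1]-d["cy"])/f,1]);o=T[:3,3]
    return o+v*(z-o[2])/v[2]
a=np.linspace(0,2*np.pi,48,endpoint=False)
def cyl(xy,r,z0,z1):
    return np.concatenate([np.c_[xy[0]+r*np.cos(a),xy[1]+r*np.sin(a),0*a+z] for z in(z0,z1)])
def cen(d,xy,r,z0,z1):
    m=cv2.moments(cv2.convexHull(proj(d,cyl(xy,r,z0,z1)).astype(np.float32)))
    return np.array([m["m10"]/m["m00"],m["m01"]/m["m00"]]),m["m00"]
def fit(d,px,r,z0,z1):
    x0=ray(d,px,(z0+z1)/2)[:2]
    s=least_squares(lambda x:cen(d,x,r,z0,z1)[0]-px,x0,diff_step=1e-4)
    return s.x,cen(d,s.x,r,z0,z1)[1]
H={"red":[(0,8),(172,180)],"yellow":[(24,36)],"green":[(45,80)],"blue":[(100,125)],"purple":[(135,160)]}
def blobs(img,color,smin=110,vmin=50):
    h=cv2.cvtColor(img,cv2.COLOR_BGR2HSV);m=np.zeros(img.shape[:2],np.uint8)
    for lo,hi in H[color]: m|=cv2.inRange(h,(lo,smin,vmin),(hi,255,255))
    n,l,st,c=cv2.connectedComponentsWithStats(m)
    out=[]
    for i in range(1,n):
        if st[i,4]<60: continue
        hull=cv2.convexHull(cv2.findContours((l==i).astype(np.uint8),0,2)[0][0])
        mm=np.zeros_like(m);cv2.fillConvexPoly(mm,hull,1);M=cv2.moments(mm,True)
        out.append((np.array([M["m10"]/M["m00"],M["m01"]/M["m00"]]),M["m00"]))
    return out
E
cat > m.py <<'E'
from plant import env
from h import *
for n in("top","side"):
    d=env.get_image(n)
    for c in H:
        for px,A in blobs(d["image"],c):
            r=[]
            for k,(R,z0,z1) in {"cap":(.016,.066,.088),"dish":(.040,0,.012)}.items():
                x,Am=fit(d,px,R,z0,z1);r.append(f"{k} {np.round(x*1000,1)} A {Am:.0f}")
            print(n,c,np.round(px,1),int(A),r)
E
python3 m.py
```

```text
top red [247.8 183.9] 316 ['cap [656.3 103.3] A 242', 'dish [680.8 110.1] A 1073']
top red [273.  279.5] 1055 ['cap [456.   68.3] A 236', 'dish [466.   72.6] A 1166']
top yellow [417.  201.1] 193 ['cap [ 586.9 -234.7] A 248', 'dish [ 606.4 -252.1] A 1093']
top yellow [188.3 229.6] 982 ['cap [572.4 228.3] A 255', 'dish [590.8 244.1] A 1137']
top green [287.7 131.3] 1871 ['cap [762.9  12.4] A 240', 'dish [795.   12.7] A 1018']
top green [479.6 230.4] 873 ['cap [ 514.3 -351.1] A 265', 'dish [ 528.6 -376.9] A 1142']
top green [629.5 260.5] 396 ['cap [ 425.2 -636.8] A 318', 'dish [ 433.1 -683.2] A 1232']
top green [188.2 317.9] 225 ['cap [398.  236.7] A 266', 'dish [404.  253.1] A 1247']
top blue [598.3 163.7] 1203 ['cap [ 630.1 -618.6] A 288', 'dish [ 652.7 -663.7] A 1099']
top blue [ 20.6 284.7] 847 ['cap [494.1 558.2] A 320', 'dish [506.9 597.8] A 1277']
top blue [117.3 270.9] 1062 ['cap [503.  370.7] A 282', 'dish [516.4 396.7] A 1215']
top blue [431.6 295.5] 211 ['cap [ 394.8 -236.1] A 259', 'dish [ 400.5 -253.7] A 1207']
top purple [377.6 204.2] 142 ['cap [ 588.1 -154.4] A 242', 'di
[... 456 characters left out ...]
403']
side green [275.1 155.9] 83 ['cap [394.9 246.8] A 192', 'dish [382.2 342.3] A 564']
side green [341.1 434.6] 1981 ['cap [ 524.5 -403.3] A 539', 'dish [ 525.6 -376.3] A 2231']
side blue [318.3  65.4] 99 ['cap [499.8 686.9] A 117', 'dish [498.3 829. ] A 300']
side blue [319.7  89.6] 241 ['cap [502.7 545.4] A 135', 'dish [501.5 672.5] A 361']
side blue [325.4 141.9] 417 ['cap [514.6 297.1] A 179', 'dish [514.6 398. ] A 518']
side blue [256.3 331.9] 286 ['cap [ 390.5 -231.3] A 395', 'dish [ 377.4 -186.2] A 1444']
side purple [369.  288.2] 202 ['cap [ 584.7 -148.4] A 336', 'dish [592.3 -94.6] A 1180']
side purple [368.1 299.8] 267 ['cap [ 581.1 -173.5] A 350', 'dish [ 588.2 -122.3] A 1248']
```

```bash
python3 - <<'E'
import cv2
a=cv2.imread("pics/top0.png")[150:350,160:520];cv2.imwrite("pics/c0.png",cv2.resize(a,None,fx=2.2,fy=2.2,interpolation=2))
E
```

```text
(no output)
```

View pics/c0.png

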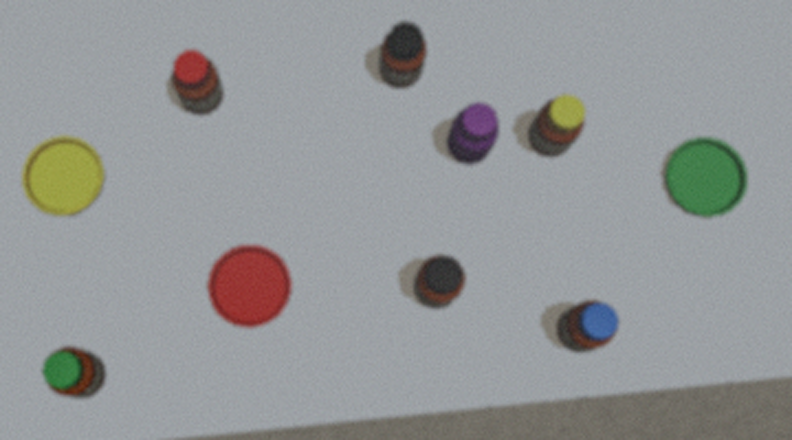

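The top view shows the caps: red (248,182), yellow (417,201), green (188,318) and blue (432,296). The black caps are at (344,168) and (360,275), and the purple look-alike is at (377,204). The dishes are yellow (188,230), red (273,280), blue (117,271) and green (480,230). The crop confirms that the bottle with the yellow cap is the right-hand one and purple is its left neighbour, about 80 mm away. Next I'll refine the cap centres from the flat top discs and get the black bottles for clearance.

```bash
cat > caps.py <<'E'
from plant import env
from h import *
import sys
seeds={"red":((248,182),(394,191)),"yellow":((417,200),(372,327)),"green":((188,318),(276,157)),"blue":((432,296),(257,331)),"purple":((377,204),(369,288)),"blk1":((344,167),(411,262)),"blk2":((360,275),(292,270))}
ims={n:env.get_image(n) for n in("top","side")}
T=np.zeros(0)
for c,(a_,b_) in seeds.items():
    for n,s in(("top",a_),("side",b_)):
        d=ims[n];lab=cv2.cvtColor(cv2.GaussianBlur(d["image"],(3,3),0),cv2.COLOR_BGR2LAB).astype(int)
        ref=np.median(lab[s[1]-2:s[1]+3,s[0]-2:s[0]+3].reshape(-1,3),0)
        m=(np.linalg.norm((lab-ref),axis=2)<28).astype(np.uint8)
        q,l,st,_=cv2.connectedComponentsWithStats(m);i=l[s[1],s[0]]
        mm=cv2.moments((l==i).astype(np.uint8),True);px=np.array([mm["m10"],mm["m01"]])/mm["m00"]
        x1,A1=fit(d,px,.016,.0875,.088);x2,A2=fit(d,px,.016,.066,.088)
        print(c,n,np.round(px,1),int(mm["m00"]),"disc",np.round(x1*1e3,1),int(A1),"cyl",np.round(x2*1e3,1),int(A2))
E
python3 caps.py
```

```text
red top [246.4 180.2] 170 disc [660.9 104.7] 189 cyl [664.4 105.7] 242
red side [394.7 189.7] 87 disc [659.7 102.9] 118 cyl [662.  114.9] 226
yellow top [417.9 199.7] 174 disc [ 586.8 -234.6] 192 cyl [ 589.5 -237.1] 248
yellow side [373.  326.4] 210 disc [ 583.9 -234.1] 258 cyl [ 585.  -227.7] 384
green top [187.2 317.6] 204 disc [398.  236.3] 224 cyl [398.8 238.6] 266
green side [274.9 155.4] 70 disc [396.1 234.5] 92 cyl [394.2 248.7] 191
blue top [432.6 295.5] 206 disc [ 394.  -235.6] 217 cyl [ 394.7 -238.1] 259
blue side [256.2 331.4] 227 disc [ 392.2 -236.8] 262 cyl [ 390.3 -230.4] 393
purple top [378.1 206. ] 225 disc [ 581.6 -153.3] 194 cyl [ 584.3 -154.9] 241
purple side [369.1 288. ] 176 disc [ 583.8 -155.7] 211 cyl [ 585.  -147.9] 335
blk1 top [342.  174.5] 388 disc [654.4 -88.9] 187 cyl [657.8 -89.9] 238
blk1 side [410.9 265. ] 250 disc [ 664.6 -106.3] 187 cyl [667.  -97.7] 311
blk2 top [358.8 277.4] 357 disc [442.6 -98.2] 212 cyl [443.7 -99.2] 237
blk2 side [292.7 272.5] 255 disc [ 448.2 -115.6] 193 cyl [ 447.1 -107.1] 315
```

Call:
send_rows([
  [[24.5,-38,-5,-0.152,-1],[24.5,-38,-5,-0.152,-1],[24.5,-38,-5,-0.152,-1],[24.5,-38,-5,-0.152,-1],[24.5,-38,-5,-0.152,-1],[24.5,-38,-5,-0.152,-1],[24.5,-38,-5,-0.152,-1],[24.5,-36.5,-5,-0.152,-1],[0,0,0,0,-1],[0,0,0,0,-1]],
], newtons=15)

```text
clock: 1.55
tool_pos: [0.3966, 0.2366, 0.1905]
eef_rot: [0.708, 0.706, 0.0, -0.0]
wrist_force: [0.5, -0.2, 0.8]
width: 0.0941
```

```bash
python3 - <<'E'
from plant import env
import cv2,numpy as np
from h import proj
s=env.observe();print({k:np.round(v,4).tolist() for k,v in s.items()})
b=[]
for n in("top","side"):
    d=env.get_image(n);im=d["image"].copy();p=proj(d,s["tool_pos"]+np.array([[0,0,-.025]]))[0];print(n,p)
    x,y=[int(v) for v in np.clip(p,[100,100],[540,380])]
    c=im[y-100:y+100,x-100:x+100];b.append(cv2.resize(c,None,fx=2,fy=2))
cv2.imwrite("pics/g1.png",np.hstack(b))
E
```

```text
{'clock': 1.55, 'joints': [0.3865, 0.1335, 1.7977, 0.0008, 1.2106, 0.3879], 'qvel': [0.0231, -0.0045, 0.0001, 0.0002, -0.0006, 0.0008], 'tau': [-0.749, -30.1561, -22.21, 0.009, -0.0291, 0.0015], 'tool_pos': [0.3966, 0.2366, 0.1905], 'eef_rot': [0.7077, 0.7065, 0.0, -0.0004], 'wrist_force': [0.502, -0.1553, 0.776], 'moment': [-0.0933, 0.0298, -0.0058], 'width': 0.0941}
top [176.53338782 315.83715603]
side [271.47972927 126.16230594]
```

View pics/g1.png

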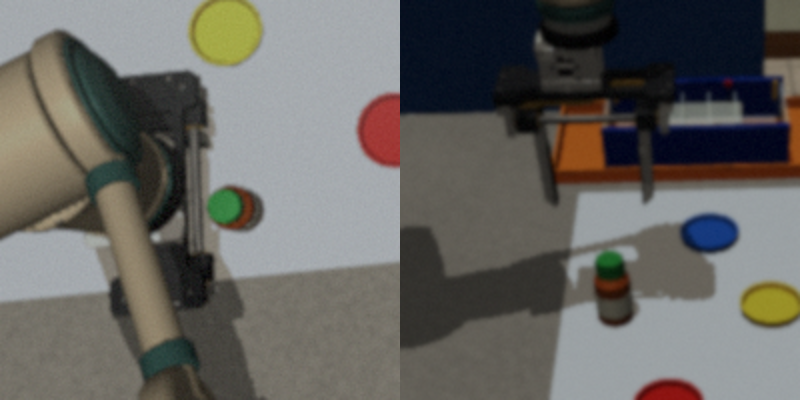

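The side view shows the open fingers (553,200 and 648,200 in the crop) centred over the green bottle, and the projected tip agrees with the picture. I'll descend and grip.

Call:
send_rows([
  [[0,-1,-35,0,-1],[0,0,-40,0,-1],[0,0,-35,0,-1],[0,0,-25,0,-1],[0,0,-15,0,-1],[0,0,0,0,-1],[0,0,0,0,-0.3],[0,0,0,0,0.3],[0,0,0,0,0.3],[0,0,0,0,0.3]],
], newtons=15)

```text
clock: 2.9
tool_pos: [0.3971, 0.2354, 0.0409]
eef_rot: [0.708, 0.706, 0.0, 0.0]
wrist_force: [-1.0, -0.3, 0.6]
width: 0.0573
```

Call:
send_rows([
  [[0,0,0,0,0.5],[0,0,0,0,0.5],[0,0,0,0,1],[0,0,0,0,1],[0,0,10,0,1],[0,0,20,0,1],[0,0,30,0,1],[0,0,0,0,1]],
], newtons=15)

```text
clock: 3.9
tool_pos: [0.3984, 0.236, 0.1024]
eef_rot: [0.708, 0.706, 0.002, 0.001]
wrist_force: [-0.9, 0.2, -2.3]
width: 0.0441
```

Call:
send_rows([
  [[0,0,30,0,1],[0,0,40,0,1],[8,-20,0,0,1],[8,-38,0,0,1],[8,-38,0,0,1],[8,-38,0,0,1],[8,-38,0,0,1],[8,-38,0,0,1],[8,-38,0,0,1],[8,-38,0,0,1]],
])

```text
clock: 5.15
tool_pos: [0.4602, -0.0517, 0.1692]
eef_rot: [0.708, 0.706, -0.0, -0.001]
wrist_force: [0.2, 0.0, -1.4]
width: 0.0436
```

Call:
send_rows([
  [[8,-38,0,0,1],[8,-38,0,0,1],[8,-38,0,0,1],[8,-38,0,0,1],[8,-38,0,0,1],[8,-38,0,0,1],[8,-38,0,0,1],[8,-38,0,0,1],[2,-22,0,0,1],[0,0,0,0,1]],
])

```text
clock: 6.4
tool_pos: [0.5263, -0.3772, 0.169]
eef_rot: [0.708, 0.706, 0.0, -0.001]
wrist_force: [-0.2, 1.0, -1.6]
width: 0.0436
```

```bash
cat > snap.py <<'E'
from plant import env
import cv2,numpy as np,sys
from h import proj
s=env.observe();print({k:np.round(s[k],4).tolist() for k in("clock","tool_pos","eef_rot","wrist_force","width")})
b=[]
for n in("top","side"):
    d=env.get_image(n);im=d["image"].copy();p=proj(d,s["tool_pos"]+np.array([[0,0,-.041]]))[0]
    x,y=[int(v) for v in np.clip(p,[100,100],[540,380])]
    c=im[y-100:y+100,x-100:x+100];b.append(cv2.resize(c,None,fx=2,fy=2));print(n,p,"crop origin",x-100,y-100)
cv2.imwrite("pics/"+sys.argv[1],np.hstack(b))
E
python3 snap.py g2.png
```

```text
{'clock': 6.4, 'tool_pos': [0.5263, -0.3772, 0.169], 'eef_rot': [0.7084, 0.7058, 0.0001, -0.0012], 'wrist_force': [-0.1753, 0.991, -1.5828], 'width': 0.0436}
top [500.70169059 217.05992497] crop origin 400 117
side [341.62546297 401.43236444] crop origin 241 280
```

View pics/g2.png

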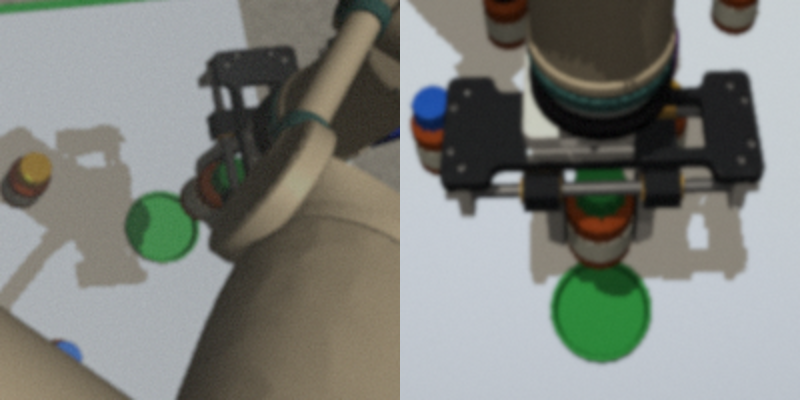

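Call:
send_rows([
  [[0.5,0.7,-30,0,1],[0,0,-35,0,1],[0,0,-25,0,1],[0,0,-15,0,1],[0,0,-10,0,1],[0,0,-4,0,1],[0,0,-2,0,1],[0,0,-1,0,1],[0,0,-1,0,1],[0,0,0,0,1]],
])

```text
clock: 7.75
tool_pos: [0.5274, -0.3761, 0.0477]
eef_rot: [0.708, 0.706, 0.0, 0.0]
wrist_force: [0.4, 0.7, -0.8]
width: 0.0439
```

Call:
send_rows([
  [[0,0,-1,0,1],[0,0,-1,0,1],[0,0,-0.7,0,1],[0,0,0,0,1]],
])

```text
clock: 8.25
tool_pos: [0.5273, -0.376, 0.0447]
eef_rot: [0.708, 0.706, 0.0, -0.0]
wrist_force: [-0.7, 0.6, -2.1]
width: 0.0439
```

Call:
send_rows([
  [[0,0,-0.7,0,1],[0,0,0,0,1],[0,0,0,0,0],[0,0,0,0,-0.1],[0,0,0,0,-0.3],[0,0,0,0,-0.6],[0,0,0,0,-0.8],[0,0,0,0,-0.8]],
])

```text
clock: 9.25
tool_pos: [0.5274, -0.376, 0.0441]
eef_rot: [0.708, 0.706, 0.0, 0.0]
wrist_force: [-0.4, -0.9, -0.6]
width: 0.084
```

Call:
send_rows([
  [[0,0,10,0,-1],[0,0,30,0,-1],[0,0,40,0,-1],[0,0,45,0,-1],[0,20,0,0,-1],[0,35,0,0,-1],[0,35,0,0,-1],[0,35,0,0,-1],[0,0,0,0,-1]],
])

```text
clock: 10.38
tool_pos: [0.5264, -0.2478, 0.1686]
eef_rot: [0.707, 0.708, -0.0, -0.001]
wrist_force: [-0.2, -0.3, 1.2]
width: 0.0939
```

```bash
python3 snap.py g3.png; python3 m.py | grep -E "top (gr|re|ye|bl)|side (gr|re|ye|bl)" | grep -v "A 3[0-9][0-9]'" | head -30
```

```text
{'clock': 10.375, 'tool_pos': [0.5264, -0.2478, 0.1686], 'eef_rot': [0.7067, 0.7075, -0.0, -0.0012], 'wrist_force': [-0.1558, -0.2754, 1.2429], 'width': 0.0939}
top [433.62821436 223.4631529 ] crop origin 333 123
side [338.27547606 321.12705414] crop origin 238 221
top red [247.8 183.8] 311 ['cap [656.6 103.4] A 242', 'dish [681.1 110.2] A 1073']
top red [273.1 279.6] 1059 ['cap [455.9  68.1] A 236', 'dish [466.   72.4] A 1166']
top yellow [188.2 229.6] 976 ['cap [572.5 228.4] A 255', 'dish [591.  244.3] A 1137']
top green [262.6 133.6] 1679 ['cap [762.8  65. ] A 242', 'dish [794.9  69.1] A 1022']
top green [492.  221.7] 178 ['cap [ 529.6 -378.8] A 268', 'dish [ 545.  -406.6] A 1136']
top blue [602.2 172.4] 666 ['cap [ 610.9 -622.5] A 291', 'dish [ 632.1 -667.8] A 1110']
top blue [117.2 270.9] 1061 ['cap [502.9 370.7] A 282', 'dish [516.4 396.8] A 1215']
side red [394.  196.1] 324 ['cap [658.1  94.4] A 233', 'dish [673.4 173.8] A 727']
side red [297.8 228.7] 388 ['cap [453.9   4.9] A 265', 'dish [447.5  74.9] A 864']
side green [341.1 412.4] 414 ['cap [ 525.8 -371.5] A 505', 'dish [ 527.1 -341.2] A 2042']
side green [341.  436.1] 1854 ['cap [ 524.3 -405.4] A 542', 'dish [ 525.5 -378.6] A 2244']
```

View pics/g3.png

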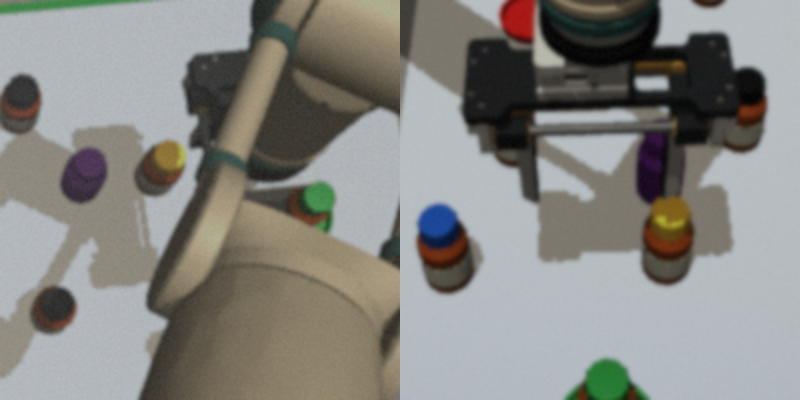

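Green stands in its dish: the cap fits at (527,-375), matching the target. Yellow is next, with the jaws along x so they stay clear of the purple look-alike.

Call:
send_rows([
  [[20,5,0,0,-1],[30,10,0,0,-1],[8.5,0,0,0,-1],[0,0,0,0,-1],[0,0,0,0,-1],[0,0,0,0,-1]],
])

```text
clock: 11.32
tool_pos: [0.5851, -0.2362, 0.1692]
eef_rot: [0.708, 0.706, -0.0, -0.0]
wrist_force: [-0.0, 0.0, -0.7]
width: 0.0937
```

Call:
send_rows([
  [[0.4,1.7,-35,0,-1],[0,0,-40,0,-1],[0,0,-35,0,-1],[0,0,-18,0,-1],[0,0,0,0,-1],[0,0,0,0,-0.3],[0,0,0,0,0.3],[0,0,0,0,0.3],[0,0,0,0,0.3],[0,0,0,0,0.5]],
])

```text
clock: 12.58
tool_pos: [0.5863, -0.2343, 0.0413]
eef_rot: [0.708, 0.706, 0.0, 0.0]
wrist_force: [-0.4, 0.1, 0.5]
width: 0.0475
```

Call:
send_rows([
  [[0,0,0,0,0.5],[0,0,0,0,1],[0,0,0,0,1],[0,0,10,0,1],[0,0,20,0,1],[0,0,30,0,1],[0,0,35,0,1],[0,0,35,0,1],[0,0,0,0,1],[0,0,0,0,1]],
])

```text
clock: 13.82
tool_pos: [0.5855, -0.2339, 0.1699]
eef_rot: [0.708, 0.706, -0.0, -0.001]
wrist_force: [-0.4, 0.1, -1.4]
width: 0.0441
```

Call:
send_rows([
  [[0,20,0,0,1],[0,38,0,0,1],[0,38,0,0,1],[0,38,0,0,1],[0,38,0,0,1],[0,38,0,0,1],[0,38,0,0,1],[0,38,0,0,1],[0,38,0,0,1],[0,38,0,0,1]],
])

```text
clock: 15.08
tool_pos: [0.5845, 0.1301, 0.1695]
eef_rot: [0.708, 0.707, -0.001, -0.001]
wrist_force: [0.1, -0.3, -0.4]
width: 0.0439
```

Call:
send_rows([
  [[4,38,0,0,1],[0,38,0,0,1],[0,38,0,0,1],[0,3,0,0,1],[0,0,0,0,1],[0,0,0,0,1],[0,0,0,0,1]],
])

```text
clock: 15.95
tool_pos: [0.5903, 0.2437, 0.1711]
eef_rot: [0.708, 0.706, -0.0, 0.0]
wrist_force: [1.1, 1.1, -1.7]
width: 0.0439
```

```bash
python3 snap.py g4.png
```

```text
{'clock': 15.95, 'tool_pos': [0.5903, 0.2437, 0.1711], 'eef_rot': [0.7083, 0.7059, -0.0001, 0.0], 'wrist_force': [1.0715, 1.0937, -1.6614], 'width': 0.0439}
top [173.23267934 215.01281114] crop origin 73 115
side [358.51455348 135.51006599] crop origin 258 35
```

View pics/g4.png

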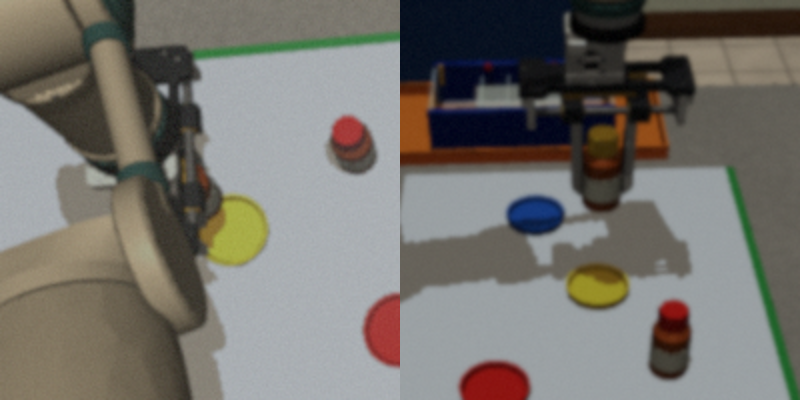

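The yellow bottle hangs upright over the yellow dish. Lowering it now.

Call:
send_rows([
  [[0,0.8,-30,0,1],[0,0,-35,0,1],[0,0,-25,0,1],[0,0,-15,0,1],[0,0,-10,0,1],[0,0,-4,0,1],[0,0,-2,0,1],[0,0,-1,0,1],[0,0,0,0,1],[0,0,0,0,1]],
])

```text
clock: 17.3
tool_pos: [0.5904, 0.2456, 0.0494]
eef_rot: [0.708, 0.706, 0.0, 0.0]
wrist_force: [-0.2, -0.1, -1.4]
width: 0.0439
```

Call:
send_rows([
  [[0,0,-2,0,1],[0,0,-1,0,1],[0,0,-1,0,1],[0,0,-0.8,0,1],[0,0,0,0,1],[0,0,0,0,1]],
])

```text
clock: 18.05
tool_pos: [0.5902, 0.2455, 0.0452]
eef_rot: [0.708, 0.706, 0.0, 0.0]
wrist_force: [-1.2, -0.3, 5.9]
width: 0.044
```

Call:
send_rows([
  [[0,0,0.2,0,1],[0,0,0,0,0],[0,0,0,0,-0.1],[0,0,0,0,-0.3],[0,0,0,0,-0.6],[0,0,0,0,-0.8],[0,0,0,0,-0.9]],
])

```text
clock: 18.92
tool_pos: [0.5902, 0.2455, 0.0444]
eef_rot: [0.708, 0.706, 0.0, 0.0]
wrist_force: [-0.4, -0.1, 0.8]
width: 0.0871
```

Call:
send_rows([
  [[0,0,10,0,-1],[0,0,30,0,-1],[0,0,40,0,-1],[0,0,45,0,-1],[10,-20,0,0,-1],[15,-35,0,0,-1],[15,-35,0,0,-1],[15,-35,0,0,-1],[14,-16,0,0,-1],[0,0,0,0,-1]],
])

```text
clock: 20.18
tool_pos: [0.66, 0.1034, 0.1687]
eef_rot: [0.709, 0.706, -0.0, -0.0]
wrist_force: [-0.2, 0.1, -0.0]
width: 0.0941
```

Call:
send_rows([
  [[0,0,0,0,-1],[0,0,0,0,-1]],
])

```text
clock: 20.42
tool_pos: [0.6586, 0.1059, 0.1695]
eef_rot: [0.707, 0.707, 0.0, -0.0]
wrist_force: [-0.2, 0.7, 0.3]
width: 0.0943
```

```bash
python3 snap.py g5.png; python3 m.py | grep -E "(yellow|red) "
```

```text
{'clock': 20.425, 'tool_pos': [0.6586, 0.1059, 0.1695], 'eef_rot': [0.7073, 0.7069, 0.0, -0.0003], 'wrist_force': [-0.1676, 0.6692, 0.2985], 'width': 0.0943}
top [243.25972952 174.59281436] crop origin 143 74
side [395.6668193  173.85187695] crop origin 295 73
top red [275.4 279.4] 904 ['cap [455.9  63.7] A 236', 'dish [466.   67.6] A 1166']
side red [394.6 194.7] 305 ['cap [660.   98.6] A 232', 'dish [675.5 178.5] A 722']
side red [304.9 228.5] 735 ['cap [468.3   5.1] A 264', 'dish [463.4  75.1] A 863']
side red [256.7 343.5] 187 ['cap [ 393.  -253.2] A 411', 'dish [ 380.2 -210.4] A 1522']
side yellow [360.  180.5] 308 ['cap [588.7 148.8] A 216', 'dish [596.7 234. ] A 660']
```

View pics/g5.png

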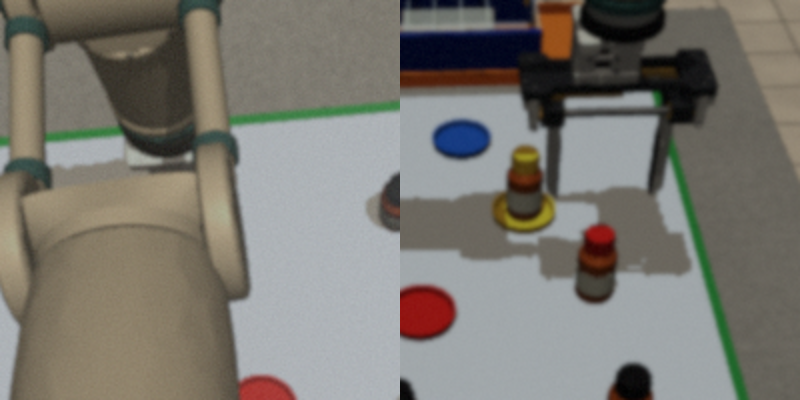

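Yellow stands upright in its dish. Next is red, and the side crop shows the fingers straddling it.

Call:
send_rows([
  [[1.4,-1.5,-35,0,-1],[0,0,-40,0,-1],[0,0,-35,0,-1],[0,0,-18,0,-1],[0,0,0,0,-1],[0,0,0,0,-0.3],[0,0,0,0,0.3],[0,0,0,0,0.3],[0,0,0,0,0.3],[0,0,0,0,0.5]],
])

```text
clock: 21.88
tool_pos: [0.6607, 0.103, 0.0417]
eef_rot: [0.708, 0.706, 0.0, 0.0]
wrist_force: [0.5, -0.3, 0.5]
width: 0.0476
```

Call:
send_rows([
  [[0,0,0,0,0.5],[0,0,0,0,1],[0,0,0,0,1],[0,0,10,0,1],[0,0,20,0,1],[0,0,30,0,1],[0,0,35,0,1],[0,0,35,0,1],[0,0,0,0,1],[0,0,0,0,1]],
])

```text
clock: 23.12
tool_pos: [0.6598, 0.103, 0.1706]
eef_rot: [0.708, 0.706, -0.001, -0.001]
wrist_force: [0.5, 0.1, -1.1]
width: 0.044
```

Call:
send_rows([
  [[-20,-3,0,0,1],[-35,-5,0,0,1],[-35,-5,0,0,1],[-35,-6,0,0,1],[-35,-5,0,0,1],[-25,-5,0,0,1],[-10,-1,0,0,1],[0,0,0,0,1],[0,0,0,0,1],[0,0,0,0,1]],
])

```text
clock: 24.38
tool_pos: [0.4666, 0.0731, 0.1713]
eef_rot: [0.708, 0.706, 0.0, 0.0]
wrist_force: [0.1, -0.4, -1.4]
width: 0.0441
```

```bash
python3 snap.py g6.png
```

```text
{'clock': 24.375, 'tool_pos': [0.4666, 0.0731, 0.1713], 'eef_rot': [0.7078, 0.7064, 0.0001, 0.0001], 'wrist_force': [0.1381, -0.3794, -1.3746], 'width': 0.0441}
top [267.95470196 270.46178351] crop origin 167 170
side [303.04045424 186.06214786] crop origin 203 86
```

View pics/g6.png

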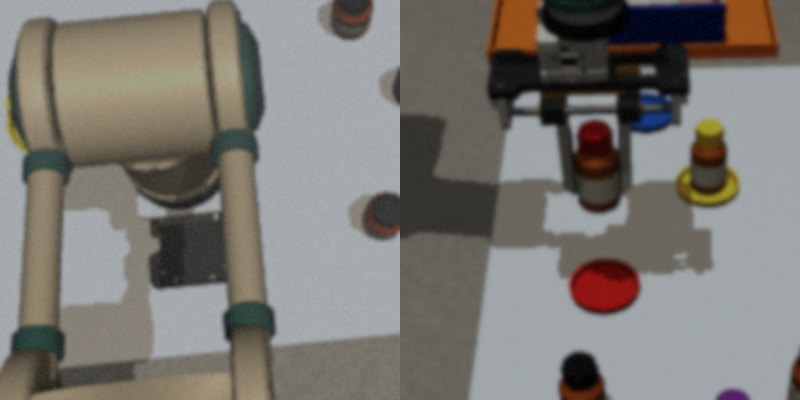

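The red bottle hangs upright over the red dish (side crop 605,285), and the path down is clear.

Call:
send_rows([
  [[-1,0,-30,0,1],[0,0,-35,0,1],[0,0,-25,0,1],[0,0,-15,0,1],[0,0,-10,0,1],[0,0,-4,0,1],[0,0,-2,0,1],[0,0,-1,0,1],[0,0,0,0,1],[0,0,0,0,1]],
])

```text
clock: 25.72
tool_pos: [0.4648, 0.073, 0.0498]
eef_rot: [0.708, 0.706, 0.0, 0.0]
wrist_force: [0.2, 0.2, -0.9]
width: 0.0439
```

Call:
send_rows([
  [[0,0,-1.5,0,1],[0,0,-1,0,1],[0,0,-0.8,0,1],[0,0,0,0,1],[0,0,0,0,1]],
])

```text
clock: 26.35
tool_pos: [0.4647, 0.073, 0.0462]
eef_rot: [0.708, 0.706, 0.0, 0.0]
wrist_force: [0.1, 0.1, -0.8]
width: 0.0435
```

Call:
send_rows([
  [[0,0,-0.7,0,1],[0,0,0,0,1],[0,0,0,0,1]],
])

```text
clock: 26.72
tool_pos: [0.4647, 0.073, 0.0456]
eef_rot: [0.708, 0.706, 0.0, 0.0]
wrist_force: [-0.0, -1.4, 0.3]
width: 0.0437
```

Call:
send_rows([
  [[0,0,0,0,0],[0,0,0,0,-0.1],[0,0,0,0,-0.3],[0,0,0,0,-0.6],[0,0,0,0,-0.8],[0,0,0,0,-0.9]],
])

```text
clock: 27.48
tool_pos: [0.4646, 0.073, 0.0455]
eef_rot: [0.708, 0.706, 0.0, 0.0]
wrist_force: [-0.2, -0.3, -0.4]
width: 0.087
```

Call:
send_rows([
  [[0,0,10,0,-1],[0,0,30,0,-1],[0,0,40,0,-1],[0,0,45,0,-1],[-5,-20,0,0,-1],[-10,-38,0,0,-1],[-10,-38,0,0,-1],[-10,-38,0,0,-1],[-10,-38,0,0,-1],[-10,-38,0,0,-1]],
])

```text
clock: 28.72
tool_pos: [0.4093, -0.1382, 0.1713]
eef_rot: [0.708, 0.706, 0.0, 0.001]
wrist_force: [0.2, -0.2, 0.4]
width: 0.094
```

Call:
send_rows([
  [[-10,-38,0,0,-1],[-7,-38,0,0,-1],[0,-23,0,0,-1],[0,0,0,0,-1],[0,0,0,0,-1],[0,0,0,0,-1]],
])

```text
clock: 29.48
tool_pos: [0.3926, -0.2348, 0.1706]
eef_rot: [0.707, 0.707, 0.0, -0.0]
wrist_force: [-0.2, -0.1, -0.3]
width: 0.0942
```

```bash
python3 snap.py g7.png; python3 caps.py | grep blue;python3 m.py | grep -E "(yellow|red|green) "; python3 -c "
from plant import env;import cv2;cv2.imwrite('pics/t7.png',env.get_image('side')['image'])"
```

```text
{'clock': 29.475, 'tool_pos': [0.3926, -0.2348, 0.1706], 'eef_rot': [0.7074, 0.7068, 0.0001, -0.0001], 'wrist_force': [-0.234, -0.118, -0.3246], 'width': 0.0942}
top [437.59411569 293.93564849] crop origin 337 193
side [253.03082669 315.97901119] crop origin 153 215
blue top [433.8 295.3] 180 disc [ 394.  -237.9] 217 cyl [ 394.8 -240.4] 260
blue side [256.  331.2] 228 disc [ 391.9 -236.4] 262 cyl [ 390.  -229.9] 393
top red [273.1 279.6] 1051 ['cap [455.9  68.2] A 236', 'dish [466.   72.5] A 1166']
top yellow [189.  230.2] 930 ['cap [571.1 226.9] A 255', 'dish [589.5 242.7] A 1137']
top yellow [178.1 220.7] 207 ['cap [592.7 247.8] A 257', 'dish [612.6 265. ] A 1130']
top green [286.6 131.3] 1865 ['cap [763.   14.7] A 240', 'dish [795.1  15.1] A 1018']
top green [629.5 260.5] 393 ['cap [ 425.1 -636.9] A 318', 'dish [ 433.  -683.2] A 1232']
side red [303.3 205.8] 303 ['cap [464.   71.8] A 240', 'dish [458.7 148.9] A 761']
side red [312.9 230.9] 305 ['cap [484.4  -2.5] A 267', 'dish [481.2  66.8] A 875']
side red [292.1 227. ] 92 ['cap [442.4  10.3] A 263', 'dish [434.8  80.9] A 856']
side yellow [357.5 150. ] 88 ['cap [590.5 261.3] A 186', 'dish [598.7 358.3] A 547']
side yellow [356.5 178.4] 475 ['cap [581.6 156.4] A 213', 'dish [588.8 242.4] A 652']
side green [479.8 319.7] 2121 ['cap [ 765.8 -221. ] A 397', 'dish [ 792.5 -174.9] A 1404']
side green [341.1 412.3] 407 ['cap [ 525.9 -371.3] A 505', 'dish [ 527.2 -341. ] A 2041']
side green [341.  436.1] 1855 ['cap [ 524.3 -405.4] A 542', 'dish [ 525.4 -378.6] A 2244']
```

View pics/t7.png

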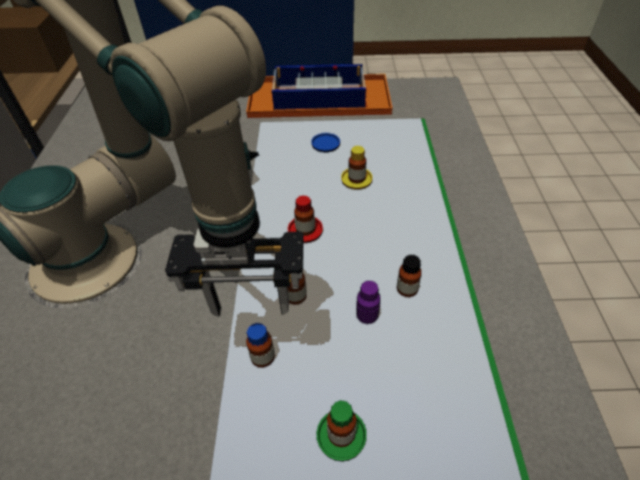

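Red, yellow and green all stand in their dishes. Now blue, with its cap at side (256,331).

Call:
send_rows([
  [[0.4,-1,-35,0,-1],[0,0,-40,0,-1],[0,0,-35,0,-1],[0,0,-19.5,0,-1],[0,0,0,0,-1],[0,0,0,0,-0.3],[0,0,0,0,0.3],[0,0,0,0,0.3],[0,0,0,0,0.3],[0,0,0,0,0.5]],
])

```text
clock: 31.08
tool_pos: [0.3931, -0.237, 0.0412]
eef_rot: [0.708, 0.706, 0.0, 0.0]
wrist_force: [-0.4, 0.6, -0.0]
width: 0.0474
```

Call:
send_rows([
  [[0,0,0,0,0.5],[0,0,0,0,1],[0,0,0,0,1],[0,0,10,0,1],[0,0,20,0,1],[0,0,30,0,1],[0,0,35,0,1],[0,0,35,0,1],[0,0,0,0,1],[0,0,0,0,1]],
])

```text
clock: 32.33
tool_pos: [0.3923, -0.2364, 0.17]
eef_rot: [0.708, 0.706, -0.0, -0.001]
wrist_force: [-1.0, 0.7, -1.5]
width: 0.0443
```

Call:
send_rows([
  [[0,20,20,0,1],[8,38,0,0,1],[8,38,0,0,1],[8,38,0,0,1],[8,38,0,0,1],[8,38,0,0,1],[8,38,0,0,1],[8,38,0,0,1],[8,38,0,0,1],[8,38,0,0,1]],
])

```text
clock: 33.58
tool_pos: [0.4639, 0.1261, 0.1889]
eef_rot: [0.708, 0.706, -0.002, -0.001]
wrist_force: [1.0, 0.1, -1.1]
width: 0.0443
```

Call:
send_rows([
  [[8,38,0,0,1],[8,38,0,0,1],[8,38,0,0,1],[8,38,0,0,1],[8,38,0,0,1],[8,38,0,0,1],[2.5,38,0,0,1],[0,5,0,0,1],[0,0,0,0,1],[0,0,0,0,1]],
])

```text
clock: 34.83
tool_pos: [0.5152, 0.3947, 0.1902]
eef_rot: [0.708, 0.706, -0.001, 0.0]
wrist_force: [0.2, 0.5, -1.5]
width: 0.0443
```

```bash
python3 snap.py g8.png
```

```text
{'clock': 34.825, 'tool_pos': [0.5152, 0.3947, 0.1902], 'eef_rot': [0.7081, 0.7061, -0.001, 0.0001], 'wrist_force': [0.246, 0.5384, -1.5063], 'width': 0.0443}
top [ 89.30525822 259.70905656] crop origin 0 159
side [324.28921782  94.14095873] crop origin 224 0
```

View pics/g8.png

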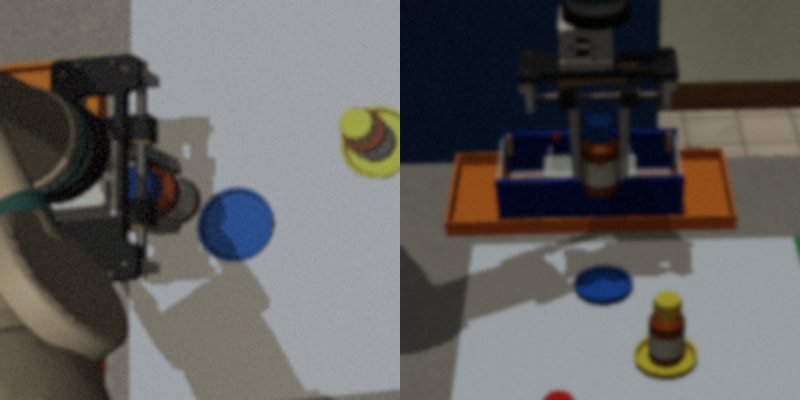

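Blue hangs upright over its dish, and the rack is more than 100 mm behind it. Lowering.

Call:
send_rows([
  [[0,0,-30,0,1],[0,0,-35,0,1],[0,0,-35,0,1],[0,0,-20,0,1],[0,0,-12,0,1],[0,0,-6,0,1],[0,0,-2,0,1],[0,0,0,0,1],[0,0,0,0,1],[0,0,0,0,1]],
])

```text
clock: 36.17
tool_pos: [0.5158, 0.3962, 0.0515]
eef_rot: [0.708, 0.706, 0.0, 0.0]
wrist_force: [0.4, -0.3, -1.4]
width: 0.0438
```

Call:
send_rows([
  [[0,0,-2.5,0,1],[0,0,-2,0,1],[0,0,-1,0,1],[0,0,-0.7,0,1],[0,0,0,0,1],[0,0,0,0,1]],
])

```text
clock: 36.92
tool_pos: [0.5154, 0.3959, 0.0452]
eef_rot: [0.708, 0.706, -0.0, 0.0]
wrist_force: [-1.1, -0.9, 3.3]
width: 0.0441
```

Contact shows as +3.3 N. I'll release, lift straight up, and move clear of the dishes for the final check.

Call:
send_rows([
  [[0,0,0,0,0],[0,0,0,0,-0.1],[0,0,0,0,-0.3],[0,0,0,0,-0.6],[0,0,0,0,-0.8],[0,0,0,0,-0.9]],
])

```text
clock: 37.67
tool_pos: [0.5155, 0.396, 0.0448]
eef_rot: [0.708, 0.706, 0.0, 0.0]
wrist_force: [-0.7, 1.2, 0.2]
width: 0.0874
```

Call:
send_rows([
  [[0,0,10,0,-1],[0,0,30,0,-1],[0,0,40,0,-1],[0,0,50,0,-1],[0,0,40,0,-1],[-35,10,0,0,-1],[-40,15,0,0,-1],[-40,20,0,0,-1],[-40,20,0,0,-1],[-40,20,0,0,-1]],
])

```text
clock: 38.92
tool_pos: [0.3193, 0.4816, 0.2158]
eef_rot: [0.708, 0.706, 0.001, -0.0]
wrist_force: [-0.3, 0.8, -0.3]
width: 0.0938
```

Call:
send_rows([
  [[-40,20,0,0,-1],[-40,20,0,0,-1],[-20,10,0,0,-1],[0,0,0,0,-1],[0,0,0,0,-1],[0,0,0,0,-1]],
])

```text
clock: 39.67
tool_pos: [0.2217, 0.5305, 0.2149]
eef_rot: [0.708, 0.706, 0.0, 0.0]
wrist_force: [-0.1, -0.4, -0.5]
width: 0.0937
```

```bash
sed -i 's/^seeds=.*/seeds={"red":((266,267),(303,202)),"yellow":((177,220),(357,152)),"green":((492,221),(341,408)),"blue":((104,258),(325,118)),"blk1":((344,167),(411,262)),"blk2":((360,275),(292,270))}/' caps.py; python3 caps.py; python3 m.py | grep -E "A 1[0-9]{3}|(yellow|red|green|blue) "; python3 -c "
from plant import env;import cv2
for n in('top','side'): cv2.imwrite(f'pics/{n}9.png',env.get_image(n)['image'])
s=env.observe();print(s['tool_pos'],s['wrist_force'])"
```

```text
red top [273.3 279.3] 967 disc [455.2  67.1] 213 cyl [456.4  67.7] 236
red side [302.6 200.2] 96 disc [463.1  77.7] 125 cyl [462.3  89.3] 234
yellow top [177.1 219.6] 179 disc [592.3 247.3] 199 cyl [595.2 249.7] 257
yellow side [357.5 149.4] 80 disc [589.4 249. ] 89 cyl [590.6 263.5] 185
green top [484.4 230.1] 534 disc [ 512. -357.] 200 cyl [ 513.9 -360.8] 266
green side [341.  410.9] 349 disc [ 525.6 -373.5] 383 cyl [ 525.8 -369.4] 502
blue top [116.4 270.2] 754 disc [502.5 368.6] 213 cyl [504.4 372.3] 282
blue side [324.7 117.4] 135 disc [514.4 388. ] 70 cyl [514.4 404.7] 157
blk1 top [342.  174.3] 379 disc [654.9 -88.9] 187 cyl [658.3 -89.8] 238
blk1 side [410.9 264.9] 251 disc [ 664.6 -106.2] 187 cyl [667.  -97.6] 311
blk2 top [358.8 277.4] 362 disc [442.6 -98.1] 212 cyl [443.8 -99.1] 237
blk2 side [292.7 272.4] 258 disc [ 448.3 -115.5] 193 cyl [ 447.2 -107. ] 315
top red [110.6 268.4] 225 ['cap [509.  383.6] A 284', 'dish [522.9 410.5] A 1215']
top red [273.1 279.6] 1054 ['cap [455.9  68.1] A 236', 'dish [466.   72.4] A 1166']
top yellow [188.9 230.2] 925 ['cap [571.1 227.1] A 
[... 1396 characters left out ...]
[ 527.  -340.3] A 2038']
side green [341.  436.1] 1854 ['cap [ 524.3 -405.4] A 542', 'dish [ 525.5 -378.6] A 2244']
side blue [318.1  65.5] 92 ['cap [499.1 686.6] A 117', 'dish [497.6 828.6] A 300']
side blue [319.5  89.6] 238 ['cap [502.2 545.5] A 135', 'dish [500.9 672.6] A 361']
side blue [324.5 115.3] 90 ['cap [514.1 414.8] A 156', 'dish [514.1 528.1] A 433']
side blue [325.5 142.6] 387 ['cap [514.7 294.6] A 179', 'dish [514.8 395.2] A 520']
side purple [369. 288.] 196 ['cap [ 584.7 -148. ] A 335', 'dish [592.2 -94.1] A 1179']
side purple [368.1 299.8] 267 ['cap [ 581.1 -173.5] A 350', 'dish [ 588.2 -122.3] A 1248']
[0.22097007 0.53081975 0.2147519 ] [ 0.5664282  -0.14811391  1.47225897]
```

View pics/top9.png

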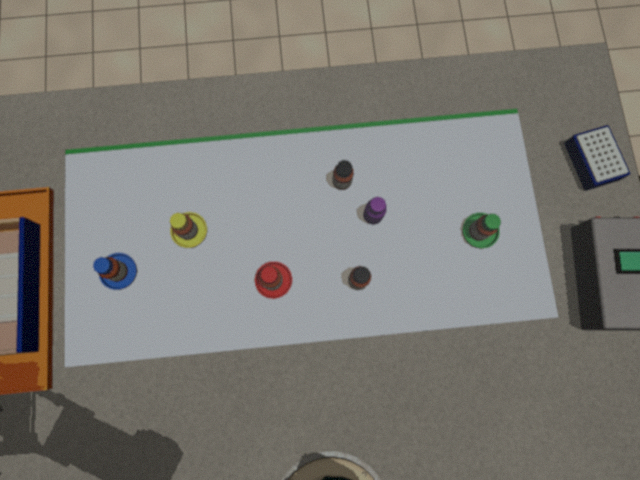

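View pics/side9.png

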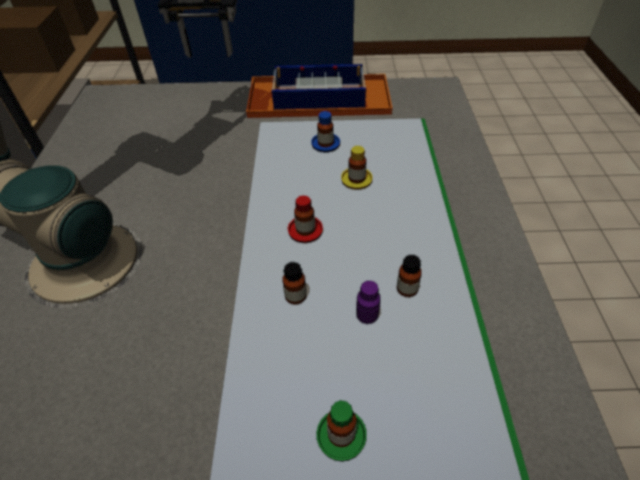

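All four bottles stand upright in their dishes. The fits put yellow and green about 3–4 mm from their dish centres. Dish and black-bottle measurements match the start. Handing in.

```bash
python3 -c "
from plant import env
print(env.sign_off())"
```

```text
the job is handed in; nothing more can be done
None
```

The red, yellow, green and blue bottles each stand upright in the dish of their own colour. I handed the job in at about 40 s on the robot's clock, and the sign-off gave no verdict.

I gripped each bottle on its body at 15 N, with the jaws along x to keep clear of the purple look-alike. Each was lowered to within about 1 mm of the dish floor before release. Yellow and blue showed a clear contact force first; red and green did not.

**Bottle positions:** in the final pictures all four are upright. The fits that separated cap from dish cleanly, yellow and green in both views, put those bottles about 3–4 mm from their dish centres or less. The allowance is 16 mm.

**Dishes and other bottles:** the dish fits are within about 3 mm of the start, where the view was not blocked by the bottle. The black-capped and purple bottles measured within about 1 mm of where they started. The arm was parked clear with the gripper empty.

**Checks that disagreed:**
- **Red, blue and green, top view:** the colour mask ran the cap into the same-coloured dish for red and blue, and one of the two green cap fits did too. I discarded those readings.
- **Red and blue, side view:** red's usable fits were within about 5 mm of its dish centre. Blue's read 8 mm to 20 mm off in y, depending on how the cap was modelled, because its mask was small and partial. I relied on the gripper's release position, (515.5, 396) mm against the blue dish at (515.5, 397) mm.
- **Camera offset:** the two cameras differ by about 2 mm, which is within their stated calibration.

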